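# Slide a sample holder under a spring clip

### The arm

A 6-joint arm with a two-finger parallel gripper is mounted at the origin on a cart in front of the work surface, level with it; the furniture and walls round the work are solid. World frame = base frame: x ahead of the robot, y to its left, z up, the work surface at z = 0. Lengths are in m, angles in degrees, forces in N, time in s.
With the tool pointing down it reaches from about 0.35 to 0.875 m from the base axis. Payload 4.2 kg.
Tool frame: the origin (TCP) lies on the centre line of the jaws, within the pads' length; the fingertips stand tip_reach ahead of it and the grasp point (between the pads) is the TCP (tip_reach is the distance from the TCP to the fingertips, in m); z points along the fingers, y is the line along which they close (so a half turn about z gives the same grasp; the last joint's range is limited). The gripper opens to 87 mm and grips with 3 to 60 N. Pads are 19 mm wide; open, the fingers measure 117 mm over their backs; the gripper's body (75 mm by 190 mm) begins 51 mm behind the grasp point.
Start: joints at [-56.688, 22.042, 0.453, 0, -68.411, -14.817], TCP at [0.198, -0.593, 0.242] pointing down, gripper open.
Joint ranges: [-179.83, 179.83], [-69.29, 118.12], [-61.27, 80.66], [-181.25, 117.63], [-171.15, -9.14], [-177.46, 177.46]. Speed limits (degrees/s): [159.86, 159.86, 180, 180, 180, 180].

### API

Orientations are given as a 3x3 rotation matrix whose columns are the frame's x, y, z axes.
In Python, from station import sense, capture, finish_job, tip_reach gives the robot as it stands.
- The arm moves only by the tool arm_command, never from a script. Its argument "deltas" is a list of rows, each a list of 7 numbers: the turn, a rotation vector about the tool's x, y, z in rad, then the shift along the tool's x, y, z in cm, then the closure, from -1 (fully open) to 1 (shut), so that 0 is half open. In form: [[rx, ry, rz, dx, dy, dz, hand], ...]. A call has 1 to 8 rows; each row is the pose to reach, as a shift and turn from the pose commanded when the call began, along the tool's axes at that moment; what a row does not reach only later rows make up. A row lasts 1/12 s, in which the tool goes at most 41.7 mm and 7.16 degrees, less where a joint would pass 70% of its speed; a pose out of reach is approached as far as the arm can. A call with a gripper value outside its range is refused whole. The fingers move at their own pace and stop on an object; the grip force is fixed at half the most. Time passes only in rows, so rows that repeat a pose let the fingers close. It gives the time, the measured TCP pose, the force, the opening and the grip force at its end, in the units of the state.
- sense(): the state, without advancing time (a new reading comes with each control period).
- capture(name): name is "side" or "top" or "wrist"; returns a dict with "pixels" (400x640x3 uint8, blue, green, red), "fovy" (degrees; the focal length in pixels is half the picture's height over the tangent of half this angle, whatever the lens; pixels are square), "cx", "cy" (the principal point, pixels), "rvec" (rotation vector, rad) and "tvec" (3), from world to camera coordinates, as OpenCV has them. Camera axes: x right, y down, z forward; pixel columns grow to the right and rows downward; lengths in m; the calibration is good to about 2 mm. A picture is of the moment at which its call begins. There is no depth.
- finish_job(): hands the job in; it is judged then, once.
The state is a dict: "time_s": time; "joints": joint angles; "joint_velocities": joint speeds; "effort": joint torques, N m; "tcp_pos": TCP position; "ee_rot": TCP orientation; "wrist_force": force on the tool from outside, world axes, zero at the start; "moment": the same for the moment, N m; "gripper_width": opening from 0.0 (shut) to 1.0 (fully open); "gripper_force": force on a finger pad.
Only numpy, scipy, OpenCV 4.12 (cv2) and the standard library are available. Lean on these libraries where they do the work, as an engineer would, in place of code of your own. Each camera call takes 0.05 s, during which the arm holds its last target. There are 200 camera calls.

### The job

Clamp the sample holder in the clamp stage: with one fingertip press the clip's long steel press plate down and keep it down, and with the other fingertip push the holder along its track under the raised jaw until it is fully home against the end stop. Then let the clip go so that its jaw closes on the holder, and leave everything. Push only: do not lift the holder off the stage, and do not disturb the vial, the petri dish or the tape roll.

Things in the scene. Friction and masses are not known exactly. Their poses are not given: they have to be found in the camera images.
- clamp_stage: Fixed aluminium clamp stage, base plate 138 x 102 mm (x -100 to +38, y -24 to +78 mm), top 12 mm above the bench. Origin: on the bench, under the middle of the holder's home place; +x is the push direction along the track, +y from the track to the press plate, z up. Two guide rails 6 mm high, 26.4 mm apart, centred on y = 0, run from x -28 to +36 mm.
- end_stop (a point): Middle of the end stop's face at the end of the track, on the plate's top: x = +30 mm, y = 0, z = 12 mm in the stage's frame. The stop is 10 mm high.
- hinge (a point): Point on the clip's hinge rod (5 mm thick, parallel to the stage's x at y = +34 mm, 16.5 mm above the bench, from x -97 to +29 mm). It lies between track and press plate; its three lugs, 10 mm wide, reach 21 mm above the bench.
- sample_holder: Loose aluminium sample holder: flat bar 60 x 24 mm, 8 mm thick (11 mm with two small screws), about 40 g. It lies on the stage's top, 12 mm above the bench, partly between the rails, short of the jaw. Origin: centre of its underside; its y axis runs along its length. Home: leading end against the end stop, origin at x = 0, y = 0 in the stage's frame.
- spring_clip (a joint): Rotation of the steel spring clip about its hinge rod, rad: 0 released and empty (jaw 2 mm above the track floor, the holder cannot pass), grows as the press plate goes down, hard stop at 0.4. Above 0.3 the jaw clears the holder; about 0.19 when it rests on the holder. Springs back when let go; 4 N on the plate's middle starts it, about 9 N holds it at the stop.
- press_plate (a point): Middle of the upper face of the clip's press plate, moves with the clip. Plate 66 mm along the stage's x (-90 to -24 mm), 36 mm wide (y +38 to +74 mm). Pressing anywhere along it works; a fingertip may slide along it. Released it rises outward at 0.4 rad; fully pressed it is level, its face 3.5 mm above the stage's top, so a second fingertip at that height meets the holder's end face.
- jaw (a point): Middle of the underside of the clip's jaw, which hangs over the track from an arm (arm top 28.5 mm above the bench when released). The jaw is 14 mm long (stage x +3 to +17 mm) and 8 mm wide; it moves with the clip.
- vial: Bystander: small capped vial standing on the bench beside the stage, 23 mm across, 48 mm high; origin at the centre of its underside.
- petri_dish: Bystander: clear petri dish lying on the bench near the stage, 58 mm across, 15 mm high; origin at the centre of its underside.
- tape_roll: Bystander: roll of yellow tape lying on the bench near the stage, 65 mm across, 12 mm high; origin at the centre of its underside.
Not all that is in view belongs to the job. Of the things like the sample_holder, leave any that is black, brown or purple; of the rest the smaller one is meant.

How it is judged (in metres and radians):
On the way, in this order (a step that is already met when the one before it is completed fails the run):
1. the clip is held down by its press plate while the holder is still short of the jaw (value of joint spring_clip above 0.25 rad and x of sample_holder in the frame of clamp_stage below -0.026 m), for 0.2 s.
2. the holder is home while the clip is still held down (value of joint spring_clip above 0.25 rad and x of sample_holder in the frame of clamp_stage above -0.003 m), for 0.1 s.
At the end, for the whole second after the job is handed in: The holder lies flat on the stage, home in the track (within 3 mm of the end stop and of the track's middle), the clip is let go and its jaw rests on the holder (clip between 0.13 and 0.23 rad), and all is at rest (x of sample_holder in the frame of clamp_stage between -0.003 and 0.003 m and y of sample_holder in the frame of clamp_stage between -0.003 and 0.003 m and height (world z) of sample_holder below 0.0145 m and angle between sample_holder's own z axis and vertical below 0.08 rad and value of joint spring_clip between 0.13 and 0.23 rad and linear speed of sample_holder below 0.01 m/s); the robot touches nothing.
It fails at once if the holder is lifted off the stage, carried or tipped (height (world z) of sample_holder above 0.02 m or angle between sample_holder's own z axis and vertical above 0.25 rad).
It fails at once if the holder is pushed off the stage (height (world z) of sample_holder below 0.006 m).
It fails at once if the vial, the petri dish or the tape roll is disturbed (moved over 15 mm or the vial tipped) (distance of any of vial, petri_dish, tape_roll from where it was at the start of the episode above 0.015 m or angle between vial's own z axis and vertical above 0.3 rad).
It also fails if it takes over 42 s, if anything falls off the work surface, if the arm or the gripper's body presses on something with over 40 N, if the wrist force passes 120 N, or if a joint passes its speed limit or range.

## Working session

There is one attempt and no reset: what is moved stays moved. The work goes in short steps, Python scripts to look and compute and a tool call to move; the robot and the scene stay as the last step left them, time stands still between calls to the robot, and variables do not carry over. Pictures are saved under pics/ and viewed, at most 10 in all, crops included, and the job is handed in when it is done.

Besides the shell and the picture viewer there is one more tool, called after "Request:" by a JSON object that holds its "name" and its "arguments". arm_command: Moves the arm, as the interface text tells. Its arguments: {"type":"object","properties":{"deltas":{"type":"array"}},"required":["deltas"]}

```bash
ls; mkdir -p pics
cat > h.py <<'E'
import numpy as np, cv2
from station import sense, capture, finish_job, tip_reach
def cam(c):
    R=cv2.Rodrigues(np.array(c["rvec"],float))[0]; t=np.array(c["tvec"],float).ravel()
    f=200/np.tan(np.radians(c["fovy"])/2); K=np.array([[f,0,c["cx"]],[0,f,c["cy"]],[0,0,1]]); return K,R,t
def px2w(c,u,v,z):
    K,R,t=cam(c); d=R.T@np.linalg.inv(K)@np.array([u,v,1.]); o=-R.T@t
    return o+d*(z-o[2])/d[2]
def w2px(c,p):
    K,R,t=cam(c); q=K@(R@np.array(p,float)+t); return q[:2]/q[2]
E
python3 - <<'E'
from h import *
import pickle
s=sense(); print({k:np.round(v,3).tolist() for k,v in s.items()}, tip_reach)
for n in("top","side"):
    c=capture(n); cv2.imwrite(f"pics/{n}0.png",c["pixels"]); pickle.dump(c,open(n+"0.pkl","wb"))
    K,R,t=cam(c);print(n,K[0,0],-R.T@t,R[2])
E
```

```text
pics
{'time_s': 0.0, 'joints': [-56.687, 22.091, 0.377, -0.03, -68.413, -14.817], 'joint_velocities': [-0.051, -0.127, -0.05, -0.032, 0.072, 0.044], 'effort': [0.001, -39.066, 18.741, 4.22, 0.011, -0.0], 'tcp_pos': [0.198, -0.592, 0.24], 'ee_rot': [[-0.948, -0.317, -0.001], [-0.317, 0.948, 0.002], [0.0, 0.002, -1.0]], 'wrist_force': [-0.475, 0.127, 1.022], 'moment': [0.011, -0.006, 0.011], 'gripper_force': 0.0, 'gripper_width': 0.999} 0.019
top 426.1030481641317 [ 0.39596137 -0.21017146  1.16317722] [ 0.06166464 -0.01962404 -0.99790399]
side 476.32788349066965 [0.18474221 0.67666217 0.78161534] [ 0.25052409 -0.75014598 -0.61197932]
```

View pics/top0.png

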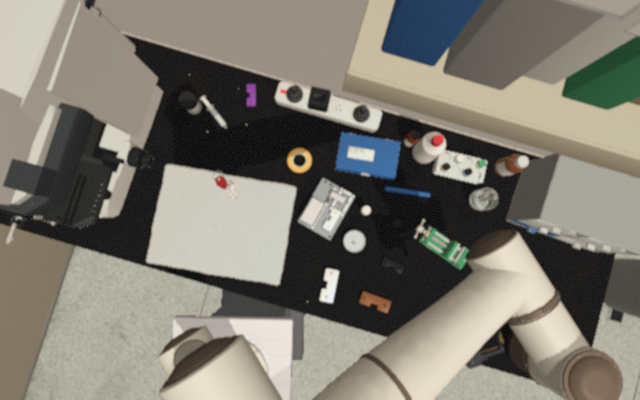

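View pics/side0.png

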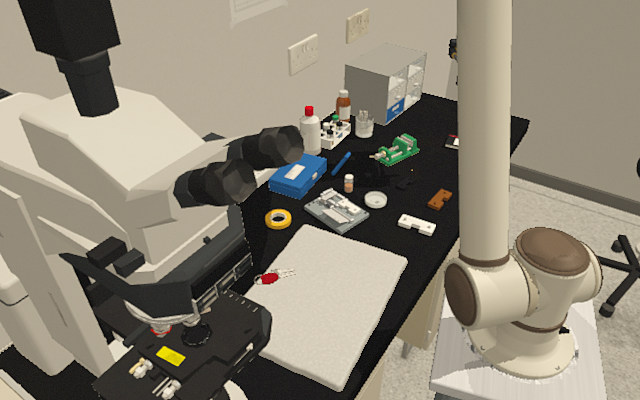

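The stage is at (327,208) in the top view and (337,211) in the side view. The vial is at (366,210), the dish at (354,241) and the tape at (299,159), all in the top view. Next I'll enlarge the stage.

Run:
```python
from h import *
a=cv2.imread("pics/top0.png")[170:250,285:385]; b=cv2.imread("pics/side0.png")[170:240,290:390]
cv2.imwrite("pics/c1.png",cv2.resize(a,None,fx=7,fy=7,interpolation=cv2.INTER_CUBIC))
cv2.imwrite("pics/c2.png",cv2.resize(b,None,fx=8,fy=8,interpolation=cv2.INTER_CUBIC))
```

```text
(no output)
```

View pics/c1.png

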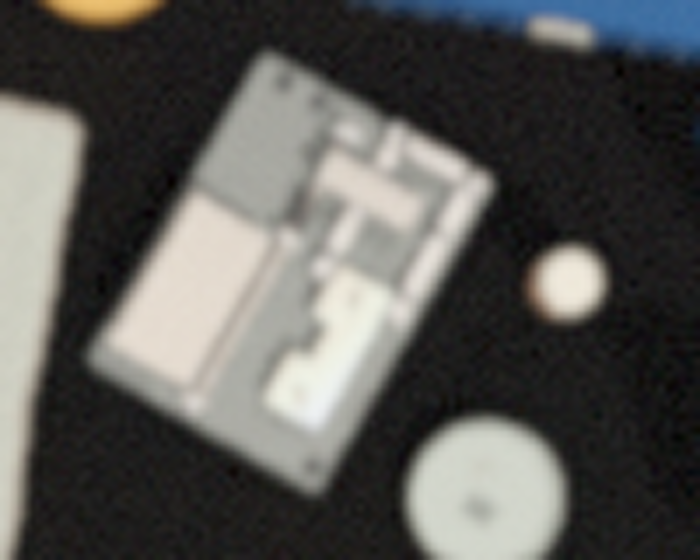

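View pics/c2.png

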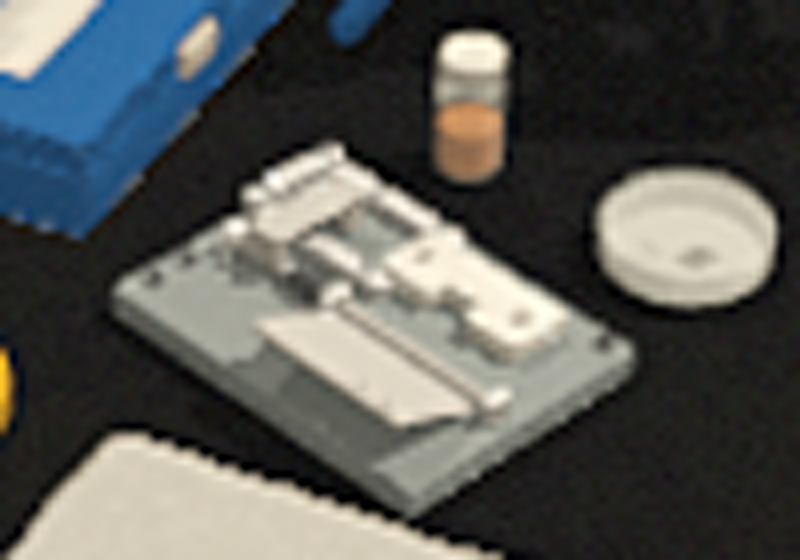

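The stage plate's corners in crop 1 are (495,182), (315,495), (90,360) and (265,52). The push direction is up and to the right. The holder is the light bar with ends near (370,275) and (293,415), and the press plate is the pink rectangle on the left.

```bash
cat >> h.py <<'E'
def fit(A,B):  # 2D rigid A->B
    A=np.array(A,float);B=np.array(B,float);a=A-A.mean(0);b=B-B.mean(0)
    th=np.arctan2((a[:,0]*b[:,1]-a[:,1]*b[:,0]).sum(),(a*b).sum())
    R=np.array([[np.cos(th),-np.sin(th)],[np.sin(th),np.cos(th)]]);t=B.mean(0)-R@A.mean(0)
    return R,t,th,(A@R.T+t-B)
E
python3 - <<'E'
from h import *
import pickle
S=[[.038,-.024],[-.1,-.024],[-.1,.078],[.038,.078]]
c=pickle.load(open("top0.pkl","rb"))
T=lambda u,v,z:px2w(c,285+(u+.5)/7-.5,170+(v+.5)/7-.5,z)
W=[T(u,v,.012)[:2] for u,v in [(495,182),(315,495),(90,360),(265,52)]]
R,t,th,e=fit(S,W);print("top",t,np.degrees(th),e*1e3)
c2=pickle.load(open("side0.pkl","rb"))
T2=lambda u,v,z:px2w(c2,290+(u+.5)/8-.5,170+(v+.5)/8-.5,z)
W2=[T2(u,v,.012)[:2] for u,v in [(632,350),(410,500),(112,295)]]
R2,t2,th2,e2=fit(S[1:],W2);print("side",t2,np.degrees(th2),e2*1e3)
for n,p in dict(h1=(345,265),h2=(395,290),h3=(320,430),h4=(265,400)).items():
    print(n,(R.T@(T(*p,.020)[:2]-t))*1e3)
for n,p,z in [("vial",(568,284),.048),("dish",(487,497),.015)]:
    w=T(*p,z)[:2];print(n,w,R.T@(w-t)*1e3)
w=px2w(c,299,160,.012)[:2];print("tape",w,R.T@(w-t)*1e3)
w=px2w(c,345,160,.05)[:2];print("bluebox",w,R.T@(w-t)*1e3)
E
```

```text
top [ 0.46401117 -0.28460713] -28.457500923852898 [[-0.49272356  0.33209998]
 [ 0.80394517 -0.79995842]
 [-0.24582468  0.91491955]
 [-0.06539693 -0.44706111]]
side [ 0.4638389  -0.27903636] -27.69831208896235 [[-1.22659464  0.48853135]
 [-0.38909008 -0.73651413]
 [ 1.61568473  0.24798278]]
h1 [-18.97859127  10.51257331]
h2 [-17.71782925 -10.90815247]
h3 [-78.60010248 -12.61327898]
h4 [-79.16476906  11.34570661]
vial [ 0.44603309 -0.34879038] [ 14.77795266 -64.99471852]
dish [ 0.36481046 -0.32326222] [-68.794955   -81.25423897]
tape [ 0.57935995 -0.16878502] [ 46.22126404 156.79189144]
bluebox [ 0.57679474 -0.29128917] [102.34005845  47.86748653]
```

Request:
{"name": "arm_command", "arguments": {"deltas": [[0,0,0.04,-1,1,0,0],[0,0,0.12,-3.5,3.3,0,0],[0,0,0.2,-6.5,6.1,0,0],[0,0,0.28,-9.5,8.9,0,0],[0,0,0.36,-12.5,11.7,0,0],[0,0,0.44,-15.5,14.5,0,0],[0,0,0.52,-18.5,17.3,0,0],[0,0,0.6,-21,19.7,0,0]]}}

```text
time_s: 0.77
tcp_pos: [0.3353, -0.3369, 0.2413]
ee_rot: [[-0.961, 0.277, -0.0], [0.277, 0.961, 0.001], [0.0, 0.0, -1.0]]
wrist_force: [0.5, 0.6, -0.0]
gripper_width: 0.523
gripper_force: 0.0
```

```bash
cat >> h.py <<'E'
def delta(p,yaw_deg):
    """tool-frame turn (rad) and shift (cm) from measured pose to TCP p, tool down, tool y axis at yaw"""
    s=sense(); R=np.array(s["ee_rot"]); a=np.radians(yaw_deg)
    y=np.array([np.cos(a),np.sin(a),0]); z=np.array([0,0,-1.]); G=np.column_stack([np.cross(y,z),y,z])
    rv=cv2.Rodrigues(R.T@G)[0].ravel(); d=R.T@(np.array(p)-s["tcp_pos"])*100
    print("t",s["time_s"],"tcp",np.round(s["tcp_pos"],4),"F",np.round(s["wrist_force"],1),"w",round(s["gripper_width"],3),"turn",np.round(rv,3),"shift",np.round(d,2))
E
python3 -c "
from h import *
delta([.40,-.216,.24],61.8)"
```

```text
t 0.7667 tcp [ 0.3353 -0.3369  0.2413] F [ 0.5  0.6 -0. ] w 0.523 turn [ 0.    -0.     0.211] shift [-2.86 13.41  0.14]
```

Request:
{"name": "arm_command", "arguments": {"deltas": [[0,0,0.04,-0.6,3,0,0],[0,0,0.09,-1.2,6,0,0],[0,0,0.14,-1.8,9,0,0],[0,0,0.18,-2.4,11.5,0,0],[0,0,0.21,-2.8,13,0,0],[0,0,0.21,-2.8,13,0,0],[0,0,0.21,-2.8,13,0,0],[0,0,0.21,-2.8,13,0,0]]}}

```text
time_s: 1.43
tcp_pos: [0.3971, -0.2221, 0.2413]
ee_rot: [[-0.884, 0.468, -0.001], [0.468, 0.884, 0.0], [0.001, -0.0, -1.0]]
wrist_force: [0.2, 0.1, 0.5]
gripper_width: 0.5
gripper_force: 0.0
```

Run:
```python
from h import *
import pickle
delta([.40,-.216,.24],61.8)
c=capture("wrist");pickle.dump(c,open("w1.pkl","wb"))
K,R,t=cam(c);print(K[0,0],-R.T@t,R[2])
cv2.imwrite("pics/w1.png",c["pixels"])
print([np.round(w2px(c,[.464+.881*x+.473*y,-.283-.473*x+.881*y,.012])) for x,y in [(.038,-.024),(-.1,-.024),(-.1,.078),(.038,.078)]])
```

```text
t 1.4333 tcp [ 0.3971 -0.2221  0.2413] F [0.2 0.1 0.5] w 0.5 turn [-0.    -0.001  0.005] shift [0.02 0.67 0.13]
318.1499813855908 [ 0.33444993 -0.18715641  0.38398562] [ 0.23047377 -0.1226735  -0.965315  ]
[array([282., 270.]), array([279., 164.]), array([366., 165.]), array([361., 271.])]
```

View pics/w1.png

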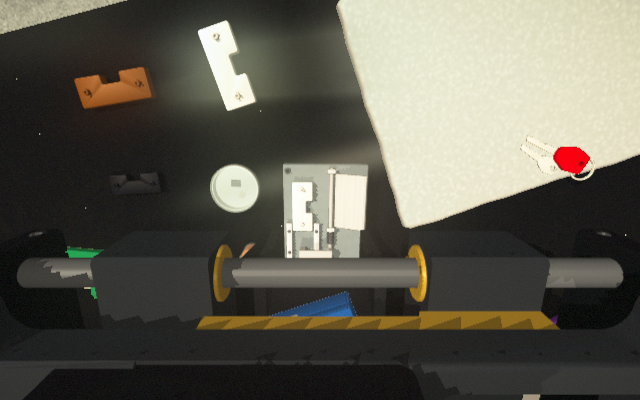

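The wrist view shows the near half of the stage: its rear corners are at about (283,164) and (367,164), the holder at (302,205) and the press plate at (350,202). I'll enlarge it for a finer pose.

Run:
```python
from h import *
a=cv2.imread("pics/w1.png")[155:262,272:380]
cv2.imwrite("pics/c3.png",cv2.resize(a,None,fx=5.5,fy=5.5,interpolation=cv2.INTER_CUBIC))
```

```text
(no output)
```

View pics/c3.png

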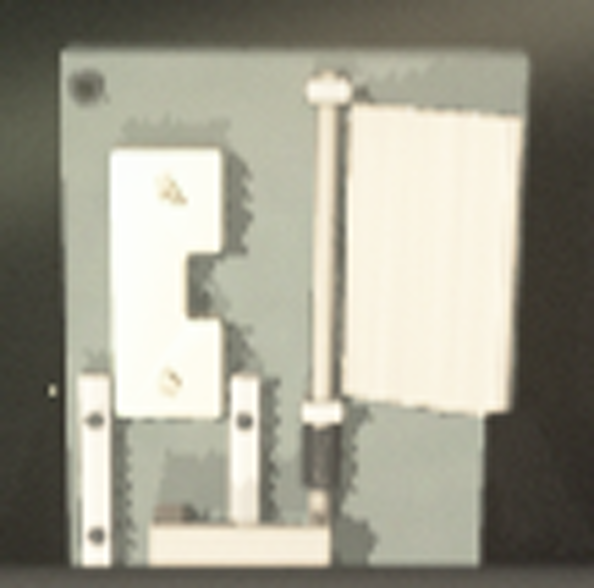

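Run:
```python
from h import *
import pickle
c=pickle.load(open("w1.pkl","rb"))
T=lambda u,v,z:px2w(c,272+(u+.5)/5.5-.5,155+(v+.5)/5.5-.5,z)[:2]
A=[[-.1,-.024],[-.1,.078],[-.028,-.0132],[-.028,.0132]]
W=[T(62,50,.012),T(528,54,.012),T(109,375,.018),T(232,376,.018)]
R,t,th,e=fit(A,W);print(t,np.degrees(th),e*1e3)
for p in [(110,148),(222,148),(220,418),(116,418)]: print((R.T@(T(*p,.020)-t))*1e3)
for n,p,z in [("plate out near",(525,115),.031),("plate in near",(350,103),.018)]:print(n,R.T@(T(*p,z)-t)*1e3)
for x,y in [(-.0925,.029)]:
    w=t+R@np.array([x,y]); print("above",w); delta([*w,.12],90+np.degrees(th))
```

```text
[ 0.46459994 -0.28025591] -28.44738644994292 [[-0.74370266 -0.73325722]
 [ 0.30891478  1.25749685]
 [ 0.41521244  0.09907487]
 [ 0.01957543 -0.6233145 ]]
[-80.0859117  -12.33582555]
[-80.28651731  11.46395751]
[-19.15331181  11.14802089]
[-18.95799645 -11.90034069]
plate out near [-90.09469306  73.82785436]
plate in near [-89.83965155  38.55937223]
above [ 0.39708306 -0.210695  ]
t 1.4833 tcp [ 0.397  -0.2223  0.2413] F [-1.1  0.8 -0.3] w 0.501 turn [-0.    -0.001  0.009] shift [ 0.53  1.04 12.13]
```

Request:
{"name": "arm_command", "arguments": {"deltas": [[0,0,0.009,0.3,0.5,2,0],[0,0,0.009,0.5,0.9,5,0],[0,0,0.009,0.5,0.9,8.5,0],[0,0,0.009,0.5,0.9,12,0],[0,0,0.009,0.5,0.9,15,0],[0,0,0.009,0.5,0.9,17,0],[0,0,0.009,0.5,0.9,17.8,0],[0,0,0.009,0.5,0.9,17.8,0]]}}

```text
time_s: 2.15
tcp_pos: [0.3957, -0.2121, 0.0619]
ee_rot: [[-0.879, 0.477, -0.005], [0.477, 0.879, 0.001], [0.004, -0.002, -1.0]]
wrist_force: [-0.3, 0.6, -0.6]
gripper_width: 0.497
gripper_force: 0.0
```

Run:
```python
from h import *
delta([.3963,-.2118,.06],61.6)
A=[]
for n in("side","wrist"):
    c=capture(n);a=c["pixels"]; u,v=w2px(c,[.425,-.235,.02]).astype(int); print(n,u,v)
    u0=max(0,min(u-50,540)); v0=max(0,min(v-50,300)); print(u0,v0)
    A.append(cv2.resize(a[v0:v0+100,u0:u0+100],None,fx=4,fy=4,interpolation=cv2.INTER_CUBIC))
    import pickle; pickle.dump(c,open(n+"2.pkl","wb"))
cv2.imwrite("pics/c4.png",np.hstack(A))
```

```text
t 2.15 tcp [ 0.3957 -0.2121  0.0619] F [-0.3  0.6 -0.6] w 0.497 turn [-0.002 -0.004 -0.002] shift [-0.03  0.06  0.19]
side 344 210
294 160
wrist 307 282
257 232
```

View pics/c4.png

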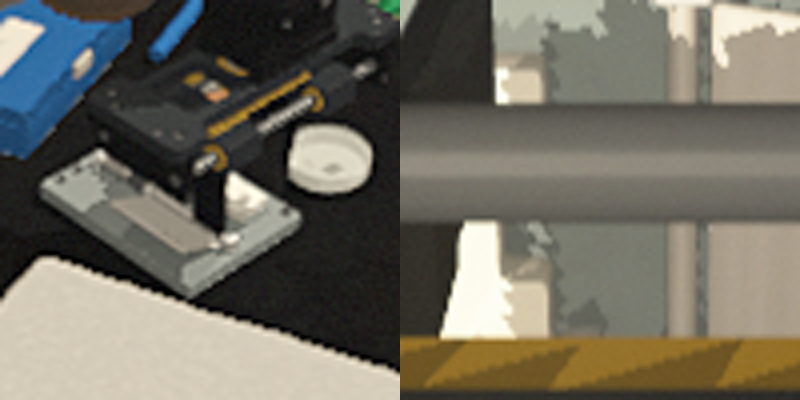

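Run:
```python
from h import *
import pickle
s=sense(); R=np.array(s["ee_rot"]);p=np.array(s["tcp_pos"])
for n in("side","wrist"):
    c=pickle.load(open(n+"2.pkl","rb"))
    for sy in(1,-1):
        print(n,"press" if sy>0 else "push",[np.round(w2px(c,p+R@[x,sy*y,.019]),0).tolist() for x in(-.0095,.0095) for y in(.0217,.0367)])
c=pickle.load(open("wrist2.pkl","rb"));a=c["pixels"].copy()
f=lambda x,y,z:w2px(c,[.4643+.8796*x+.4756*y,-.2815-.4756*x+.8796*y,z])
print("holder rear", f(-.08,-.012,.02),f(-.08,.012,.02))
cv2.imwrite("pics/w2.png",a[120:400])
```

```text
side press [[343.0, 212.0], [339.0, 215.0], [349.0, 216.0], [345.0, 219.0]]
side push [[356.0, 205.0], [360.0, 202.0], [361.0, 208.0], [365.0, 206.0]]
wrist press [[357.0, 265.0], [384.0, 265.0], [358.0, 233.0], [386.0, 233.0]]
wrist push [[279.0, 265.0], [252.0, 265.0], [277.0, 233.0], [250.0, 233.0]]
holder rear [252.86649228 249.33005271] [290.75019474 249.25226839]
```

View pics/w2.png

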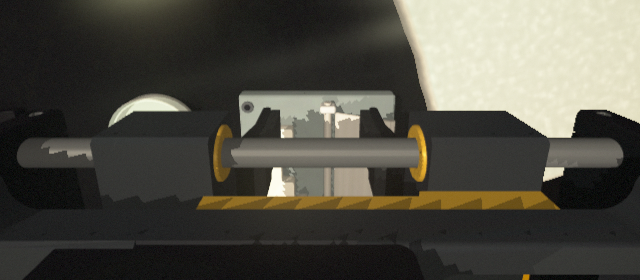

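The fingertips in the wrist view match the projection within about 3 px: the push finger is left of centre at (270,228) and the press finger is at (372,228). I'll press down now, with a slight yaw to stagger the fingers.

Request:
{"name": "arm_command", "arguments": {"deltas": [[0,0,0.07,0,0,0.3,0],[0,0,0.07,0,0,0.7,0],[0,0,0.07,0,0,1.1,0],[0,0,0.07,0,0,1.4,0],[0,0,0.07,0,0,1.7,0],[0,0,0.07,0,0,2.0,0],[0,0,0.07,0,0,2.0,0],[0,0,0.07,0,0,2.0,0]]}}

```text
time_s: 2.92
tcp_pos: [0.3976, -0.2116, 0.0438]
ee_rot: [[-0.844, 0.536, 0.0], [0.536, 0.844, -0.0], [-0.0, -0.0, -1.0]]
wrist_force: [0.1, -0.1, 3.7]
gripper_width: 0.498
gripper_force: 1.7
```

Request:
{"name": "arm_command", "arguments": {"deltas": [[0,0,0,0,0,0.2,0],[0,0,0,0,0,0.4,0],[0,0,0,0,0,0.6,0],[0,0,0,0,0,0.75,0],[0,0,0,0,0,0.85,0],[0,0,0,0,0,0.85,0]]}}

```text
time_s: 3.42
tcp_pos: [0.398, -0.2113, 0.0355]
ee_rot: [[-0.844, 0.536, 0.002], [0.536, 0.844, 0.0], [-0.001, 0.001, -1.0]]
wrist_force: [-0.7, 4.1, 8.8]
gripper_width: 0.499
gripper_force: 4.0
```

Request:
{"name": "arm_command", "arguments": {"deltas": [[0,0,0,0,0,0.05,0],[0,0,0,0,0,0.1,0],[0,0,0,0,0,0.1,0],[0,0,0,0,0,0.1,0]]}}

```text
time_s: 3.75
tcp_pos: [0.398, -0.2113, 0.0347]
ee_rot: [[-0.844, 0.536, 0.002], [0.536, 0.844, -0.0], [-0.002, 0.001, -1.0]]
wrist_force: [-1.4, 4.3, 10.2]
gripper_width: 0.501
gripper_force: 4.5
```

Run:
```python
from h import *
import pickle
delta([.3963,-.2118,.06],61.6)
A=[]
for n,P in(("side",[.42,-.25,.02]),("top",[.42,-.25,.02])):
    c=capture(n);a=c["pixels"]; u,v=w2px(c,P).astype(int);print(n,u-40,v-40)
    A.append(cv2.resize(a[v-40:v+40,u-40:u+40],None,fx=5,fy=5,interpolation=cv2.INTER_CUBIC))
    pickle.dump(c,open(n+"3.pkl","wb"))
cv2.imwrite("pics/c5.png",np.hstack(A))
```

```text
t 3.75 tcp [ 0.398  -0.2113  0.0347] F [-1.4  4.3 10.2] w 0.501 turn [ 0.001  0.002 -0.07 ] shift [ 0.12 -0.13 -2.53]
side 307 167
top 287 179
```

View pics/c5.png

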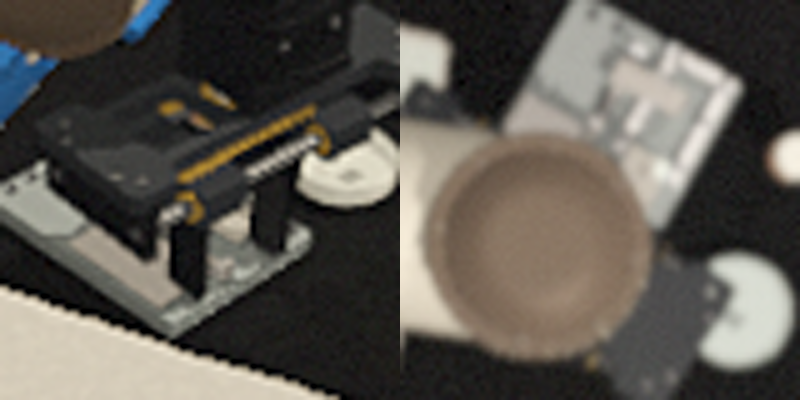

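The side view shows the press finger on the level plate and the push finger just behind the holder. Next is the push along stage +x, straightening the yaw on the way.

Request:
{"name": "arm_command", "arguments": {"deltas": [[0,0,-0.03,-0.2,0.01,0,0],[0,0,-0.07,-0.5,0.03,0,0],[0,0,-0.07,-0.9,0.06,0,0],[0,0,-0.07,-1.3,0.09,0,0],[0,0,-0.07,-1.7,0.12,0,0],[0,0,-0.07,-2.1,0.15,0,0],[0,0,-0.07,-2.5,0.18,0,0],[0,0,-0.07,-2.9,0.2,0,0]]}}

```text
time_s: 4.52
tcp_pos: [0.4113, -0.2227, 0.0337]
ee_rot: [[-0.879, 0.476, -0.025], [0.476, 0.879, 0.006], [0.025, -0.007, -1.0]]
wrist_force: [-20.4, 13.0, 32.4]
gripper_width: 0.501
gripper_force: 15.9
```

Request:
{"name": "arm_command", "arguments": {"deltas": [[0,0,0,0,0,-0.05,0],[0,0,0,0,0,-0.1,0],[0,0,0,0,0,-0.1,0]]}}

```text
time_s: 4.77
tcp_pos: [0.4163, -0.2244, 0.0347]
ee_rot: [[-0.879, 0.476, -0.013], [0.476, 0.879, 0.003], [0.012, -0.004, -1.0]]
wrist_force: [-7.1, 1.3, 10.3]
gripper_width: 0.503
gripper_force: 5.4
```

Run:
```python
from h import *
s=sense(); R=np.array(s["ee_rot"]); print(np.round(s["joint_velocities"],2), np.round(R.T@s["wrist_force"],1),np.round(R.T@s["moment"],2),np.round(R.T@(np.array(s["tcp_pos"])-[.398,-.2113,.0347])*1e3,1))
```

```text
[-0.13  0.62  1.51  0.6   2.72 -0.16] [  7.   -2.3 -10.2] [ 0.34  2.22 -0.2 ] [-22.4  -2.8  -0.3]
```

Request:
{"name": "arm_command", "arguments": {"deltas": [[0,0,0,0,0,0,0],[0,0,0,0,0.1,0,0],[0,0,0,-0.15,0.2,0,0],[0,0,0,-0.3,0.2,0,0],[0,0,0,-0.5,0.2,0,0],[0,0,0,-0.7,0.2,0,0]]}}

```text
time_s: 5.27
tcp_pos: [0.4238, -0.2258, 0.0345]
ee_rot: [[-0.879, 0.477, -0.013], [0.477, 0.879, 0.003], [0.013, -0.004, -1.0]]
wrist_force: [-10.6, 4.9, 15.8]
gripper_width: 0.502
gripper_force: 7.5
```

Request:
{"name": "arm_command", "arguments": {"deltas": [[0,0,0,-0.2,0,-0.03,0],[0,0,0,-0.4,0,-0.05,0],[0,0,0,-0.6,0,-0.05,0],[0,0,0,-0.8,0,-0.05,0],[0,0,0,-1.0,0,-0.05,0],[0,0,0,-1.2,0,-0.05,0]]}}

```text
time_s: 5.77
tcp_pos: [0.4363, -0.2319, 0.0351]
ee_rot: [[-0.879, 0.476, -0.009], [0.476, 0.879, 0.002], [0.009, -0.002, -1.0]]
wrist_force: [-6.6, 2.9, 8.3]
gripper_width: 0.499
gripper_force: 4.7
```

```bash
cat >> h.py <<'E'
def st():
    s=sense(); t=np.radians(-28.4); x=np.array([np.cos(t),np.sin(t)]); y=np.array([-x[1],x[0]])
    d=np.array(s["tcp_pos"])[:2]-[.4643,-.2815]; f=np.array(s["wrist_force"])
    print("t",s["time_s"],"stage xy mm",np.round([d@x*1e3,d@y*1e3],1),"tip z",round((s["tcp_pos"][2]-.019)*1e3,1),"F stage",np.round([f[:2]@x,f[:2]@y,f[2]],1),"moment",np.round(s["moment"],2))
E
python3 -c "
from h import *
st(); delta([.4643,-.2815,.03],61.6); import pickle
c=capture('top');pickle.dump(c,open('top4.pkl','wb'))
c=capture('side');pickle.dump(c,open('side4.pkl','wb'))
a=pickle.load(open('top4.pkl','rb'))
cv2.imwrite('pics/c6.png',np.hstack([cv2.resize(z[v:v+80,u:u+80],None,fx=5,fy=5,interpolation=cv2.INTER_CUBIC) for z,u,v in((c['pixels'],307,167),(a['pixels'],290,170))]))"
```

```text
t 5.7667 stage xy mm [-48.2  30.3] tip z 16.1 F stage [-7.2 -0.6  8.3] moment [1.14 1.89 0.15]
t 5.7667 tcp [ 0.4363 -0.2319  0.0351] F [-6.6  2.9  8.3] w 0.499 turn [-0.002 -0.009 -0.001] shift [-4.83 -3.02  0.47]
```

Request:
{"name": "arm_command", "arguments": {"deltas": [[0,0,0,-0.15,0,0.02,0],[0,0,0,-0.3,0,0.02,0],[0,0,0,-0.45,0,0.02,0],[0,0,0,-0.55,0,0.02,0],[0,0,0,-0.65,0,0.02,0],[0,0,0,-0.7,0,0.02,0]]}}

```text
time_s: 6.37
tcp_pos: [0.4426, -0.2353, 0.0349]
ee_rot: [[-0.879, 0.476, -0.009], [0.476, 0.879, 0.002], [0.009, -0.002, -1.0]]
wrist_force: [-6.8, 3.2, 9.0]
gripper_width: 0.501
gripper_force: 4.7
```

```bash
python3 -c "
from h import *
st()"
```

```text
t 6.3667 stage xy mm [-41.1  30.3] tip z 15.9 F stage [-7.5 -0.4  9. ] moment [1.06 1.84 0.15]
```

Request:
{"name": "arm_command", "arguments": {"deltas": [[0,0,0,-0.1,0,0,0],[0,0,0,-0.15,0,0,0],[0,0,0,-0.2,0,0,0],[0,0,0,-0.25,0,0,0]]}}

```text
time_s: 6.7
tcp_pos: [0.4431, -0.2357, 0.0348]
ee_rot: [[-0.879, 0.477, -0.012], [0.477, 0.879, 0.004], [0.013, -0.003, -1.0]]
wrist_force: [-9.3, 6.7, 14.4]
gripper_width: 0.501
gripper_force: 7.3
```

```bash
python3 -c "
from h import *
st()"
```

```text
t 6.7 stage xy mm [-40.5  30.2] tip z 15.8 F stage [-11.4   1.5  14.4] moment [2.54 2.68 0.16]
```

Request:
{"name": "arm_command", "arguments": {"deltas": [[0,0,0,-0.1,0,-0.03,0],[0,0,0,-0.2,0,-0.05,0],[0,0,0,-0.25,0,-0.05,0],[0,0,0,-0.25,0,-0.05,0]]}}

```text
time_s: 7.03
tcp_pos: [0.4434, -0.236, 0.0348]
ee_rot: [[-0.878, 0.478, -0.016], [0.478, 0.878, 0.005], [0.017, -0.003, -1.0]]
wrist_force: [-10.7, 9.5, 14.1]
gripper_width: 0.503
gripper_force: 9.1
```

```bash
python3 -c "
from h import *
st(); import pickle
c=capture('side');a=capture('top');pickle.dump((c,a),open('sa5.pkl','wb'))
cv2.imwrite('pics/c6.png',np.hstack([cv2.resize(z[v:v+80,u:u+80],None,fx=5,fy=5,interpolation=cv2.INTER_CUBIC) for z,u,v in((c['pixels'],300,165),(a['pixels'],295,165))]))"
```

```text
t 7.0333 stage xy mm [-40.  30.] tip z 15.8 F stage [-14.    3.2  14.1] moment [3.24 3.14 0.05]
```

View pics/c6.png

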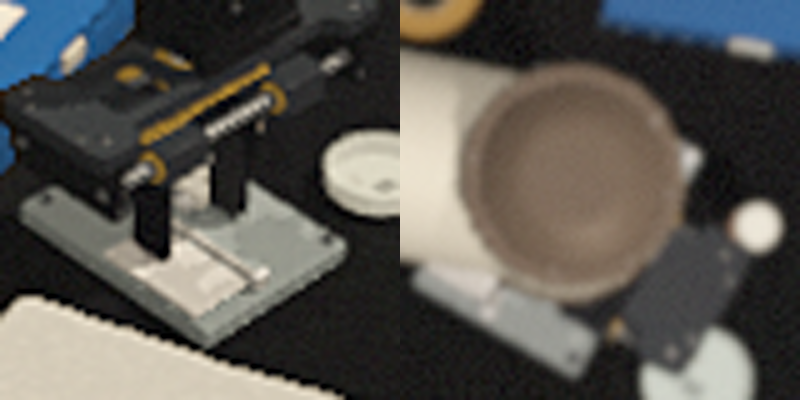

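The plate is held level and the push finger has carried the holder up under the jaw. I'll push a little firmer to confirm the stop.

Request:
{"name": "arm_command", "arguments": {"deltas": [[0,0,0,-0.2,0,-0.03,0],[0,0,0,-0.4,0,-0.05,0],[0,0,0,-0.5,0,-0.05,0],[0,0,0,-0.5,0,-0.05,0]]}}

```text
time_s: 7.47
tcp_pos: [0.4438, -0.2366, 0.0347]
ee_rot: [[-0.877, 0.48, -0.025], [0.48, 0.877, 0.009], [0.026, -0.004, -1.0]]
wrist_force: [-15.6, 17.9, 20.8]
gripper_width: 0.501
gripper_force: 14.1
```

```bash
python3 -c "
from h import *
st()"
```

```text
t 7.4667 stage xy mm [-39.3  29.7] tip z 15.7 F stage [-22.2   8.4  20.8] moment [ 5.46  4.79 -0.16]
```

Request:
{"name": "arm_command", "arguments": {"deltas": [[0,0,0,0.4,0,0.03,0],[0,0,0,0.8,0,0.05,0],[0,0,0,1.1,0,0.05,0],[0,0,0,1.4,0,0.05,0],[0,0,0,1.7,0,0.05,0],[0,0,0,2.0,0,0.05,0],[0,0,0,2.0,0,0.05,0]]}}

```text
time_s: 8.05
tcp_pos: [0.4411, -0.2325, 0.0375]
ee_rot: [[-0.88, 0.475, 0.008], [0.475, 0.88, -0.003], [-0.008, 0.001, -1.0]]
wrist_force: [2.7, -3.6, 5.8]
gripper_width: 0.502
gripper_force: 3.1
```

```bash
python3 -c "
from h import *
st()"
```

```text
t 8.05 stage xy mm [-43.7  32. ] tip z 18.5 F stage [ 4.1 -1.8  5.8] moment [-0.98 -0.71 -0.11]
```

Request:
{"name": "arm_command", "arguments": {"deltas": [[0,0,0,0.2,0,-0.3,0],[0,0,0,0.2,0,-0.6,0],[0,0,0,0.2,0,-0.9,0],[0,0,0,0.2,0,-1.5,0],[0,0,0,0.2,0,-2.5,0],[0,0,0,0.2,0,-4,0],[0,0,0,0.2,0,-6,0],[0,0,0,0.2,0,-9,0]]}}

```text
time_s: 8.72
tcp_pos: [0.4336, -0.2296, 0.1245]
ee_rot: [[-0.879, 0.477, -0.007], [0.477, 0.879, 0.002], [0.007, -0.002, -1.0]]
wrist_force: [0.1, -0.2, 0.5]
gripper_width: 0.495
gripper_force: 0.0
```

Request:
{"name": "arm_command", "arguments": {"deltas": [[0,0,0,2,0,-3,0],[0,0,0,5,0,-5,0],[0,0,0,9,0,-7,0],[0,0,0,12,0,-7,0],[0,0,0,14,0,-7,0],[0,0,0,14,0,-7,0],[0,0,0,14,0,-7,0],[0,0,0,14,0,-7,0]]}}

```text
time_s: 9.38
tcp_pos: [0.3134, -0.1638, 0.1961]
ee_rot: [[-0.88, 0.476, 0.0], [0.476, 0.88, -0.0], [-0.0, 0.0, -1.0]]
wrist_force: [1.3, -0.5, -0.1]
gripper_width: 0.501
gripper_force: 0.0
```

Run:
```python
from h import *
import pickle
st()
c=capture("wrist"); pickle.dump(c,open("w6.pkl","wb")); cv2.imwrite("pics/w6.png",c["pixels"])
f=lambda x,y,z:np.round(w2px(c,[.4643+.8796*x+.4756*y,-.2815-.4756*x+.8796*y,z]),1)
for n,p in dict(rear=(-.1,0,.012),holder_rear=(-.03,0,.02),stop=(.03,0,.022),front=(.038,0,.012),railstart=(-.028,.0165,.018)).items(): print(n,f(*p))
g=cv2.cvtColor(c["pixels"],cv2.COLOR_BGR2GRAY).astype(int)
for y in (-.006,0,.006):
    print(y,[(int(x),int(g[int(q[1]),int(q[0])])) for x in range(-60,-10,2) for q in [f(x/1e3,y,.016)] if 0<=q[1]<400])
```

```text
t 9.3833 stage xy mm [-188.8   31.8] tip z 177.1 F stage [ 1.4  0.2 -0.1] moment [-0.11 -0.04 -0.03]
rear [290.2 259.8]
holder_rear [291.1 318.2]
stop [292.2 362.6]
front [293.  361.8]
railstart [305.4 318.6]
-0.006 [(-60, 181), (-58, 182), (-56, 180), (-54, 181), (-52, 179), (-50, 177), (-48, 177), (-46, 179), (-44, 179), (-42, 178), (-40, 176), (-38, 157), (-36, 156), (-34, 157), (-32, 168), (-30, 148), (-28, 116), (-26, 105), (-24, 87), (-22, 90), (-20, 87), (-18, 87), (-16, 114), (-14, 113), (-12, 79)]
0 [(-60, 183), (-58, 182), (-56, 184), (-54, 183), (-52, 181), (-50, 181), (-48, 181), (-46, 181), (-44, 181), (-42, 180), (-40, 180), (-38, 165), (-36, 155), (-34, 153), (-32, 155), (-30, 144), (-28, 104), (-26, 102), (-24, 115), (-22, 115), (-20, 115), (-18, 116), (-16, 115), (-14, 104), (-12, 64)]
0.006 [(-60, 184), (-58, 186), (-56, 188), (-54, 184), (-52, 185), (-50, 184), (-48, 184), (-46, 179), (-44, 180), (-42, 180), (-40, 178), (-38, 167), (-36, 156), (-34, 157), (-32, 150), (-30, 139), (-28, 116), (-26, 118), (-24, 117), (-22, 117), (-20, 117), (-18, 116), (-16, 105), (-14, 89), (-12, 67)]
```

Run:
```python
from h import *
import pickle
for n in("top","side"):
    c=capture(n); c0=pickle.load(open(n+"0.pkl","rb"))
    o=np.array([.464,-.2846]) if n=="top" else np.array([.4638,-.279])
    xs=np.arange(-90,40,3)
    for cc,l in((c0,"before"),(c,"after")):
        g=cv2.cvtColor(cc["pixels"],cv2.COLOR_BGR2GRAY)
        for y in(-.006,):
            uv=np.array([w2px(cc,[*(o+[.8796*x/1e3+.4756*y,-.4756*x/1e3+.8796*y]),.02]) for x in xs],np.float32)
            v=cv2.remap(g,uv[:,:1].copy(),uv[:,1:].copy(),cv2.INTER_LINEAR).ravel()
            print(n,l,y,"|",*[f"{x}:{a}" for x,a in zip(xs,v)])
    for nm,u,v in([("vial",366,210),("dish",354,241),("tape",299,160)] if n=="top" else []):
        d=[cv2.absdiff(c["pixels"][v-14:v+15,u-14:u+15],c0["pixels"][v-14:v+15,u-14:u+15]).mean()];print(nm,d)
    # clip plate edge check: outer press plate profile along y at x=-57
    for cc,l in((c0,"before"),(c,"after")):
        g=cv2.cvtColor(cc["pixels"],cv2.COLOR_BGR2GRAY); ys=np.arange(30,86,3)
        uv=np.array([w2px(cc,[*(o+[.8796*-.057+.4756*y/1e3,.4756*.057+.8796*y/1e3]),.012]) for y in ys],np.float32)
        print("plate",n,l,*[f"{y}:{a}" for y,a in zip(ys,cv2.remap(g,uv[:,:1].copy(),uv[:,1:].copy(),cv2.INTER_LINEAR).ravel())])
```

```text
top before -0.006 | -90:172 -87:171 -84:171 -81:191 -78:220 -75:236 -72:239 -69:240 -66:240 -63:240 -60:240 -57:239 -54:239 -51:239 -48:239 -45:238 -42:239 -39:237 -36:237 -33:237 -30:236 -27:236 -24:235 -21:220 -18:186 -15:163 -12:158 -9:162 -6:162 -3:163 0:164 3:167 6:169 9:168 12:166 15:163 18:161 21:159 24:153 27:159 30:188 33:211 36:198 39:137
top after -0.006 | -90:180 -87:181 -84:179 -81:178 -78:177 -75:178 -72:177 -69:178 -66:177 -63:177 -60:177 -57:178 -54:177 -51:177 -48:175 -45:177 -42:175 -39:173 -36:168 -33:188 -30:224 -27:241 -24:244 -21:244 -18:244 -15:245 -12:245 -9:246 -6:245 -3:245 0:244 3:241 6:238 9:237 12:238 15:240 18:243 21:242 24:242 27:233 30:223 33:222 36:204 39:144
vial [np.float64(5.448672215616329)]
dish [np.float64(5.575901704320254)]
tape [np.float64(12.650416171224732)]
plate top before 30:178 33:187 36:184 39:189 42:211 45:219 48:219 51:220 54:219 57:220 60:221 63:220 66:220 69:221 72:212 75:176 78:110 81:47 84:24
plate top after 30:186 33:195 36:191 39:198 42:221 45:228 48:229 51:228 54:228 57:228 60:229 63:228 66:228 69:228 72:226 75:206 78:146 81:6
[... 299 characters left out ...]
:214 18:214 21:216 24:215 27:179 30:157 33:197 36:226 39:201
side after -0.006 | -90:170 -87:169 -84:167 -81:167 -78:166 -75:165 -72:165 -69:166 -66:167 -63:169 -60:169 -57:168 -54:167 -51:166 -48:166 -45:168 -42:168 -39:161 -36:159 -33:189 -30:221 -27:241 -24:244 -21:232 -18:209 -15:233 -12:243 -9:242 -6:242 -3:243 0:233 3:229 6:206 9:162 12:126 15:149 18:201 21:212 24:210 27:214 30:200 33:207 36:224 39:200
plate side before 30:158 33:199 36:217 39:216 42:215 45:216 48:218 51:217 54:188 57:113 60:86 63:92 66:93 69:94 72:106 75:109 78:97 81:90 84:52
plate side after 30:145 33:192 36:220 39:217 42:216 45:216 48:215 51:215 54:216 57:221 60:214 63:167 66:103 69:88 72:95 75:102 78:97 81:91 84:54
```

Measured against the earlier pictures:
- **Holder:** its trailing edge is at about -31 mm, and there is no gap at the end stop.
- **Clip:** it sits between pressed and released, so the jaw is resting on the holder.
- **Robot:** it is clear of everything.

```bash
python3 -c "
from station import finish_job
print(finish_job())"
```

```text
the job is handed in; nothing more can be done
None
```

I handed the job in at about 9.5 s of the 42 s allowed: by the cameras, the holder is home against the end stop within about 1 mm, the clip is released onto it, and the arm is clear; the interface gave no verdict.

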